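Put the clay tools back on their shadow boards

TASK

Put the four loose pottery things in front of the robot back on their shadow boards: lay the wooden rib, the rubber kidney, the plaster sprig mould and the star tile each flat on the board whose dark outline has its shape, right side up, centred on the outline and turned so that it covers it. Leave the long guide strip and the slip brush where they lie.

Things in the scene. Friction and masses are not known exactly. Their poses are not given: they have to be found in the camera images.
- wood_rib: Loose wooden throwing rib lying flat, D-shaped seen from above, 44 x 110 x 8 mm thick, about 20 g. Origin: centre of its bounding rectangle, on the underside; z up, y along its 110 mm length, x across: the nearly straight edge is at x = -22 mm, the curved edge bulges to x = +22 mm. It can be gripped from above across its 44 mm width at the middle.
- rubber_kidney: Loose red rubber kidney lying flat, 56 x 100 x 9 mm thick, about 30 g, wider and shorter than the rib. Origin: centre of its bounding rectangle, on the underside; z up, y along its 100 mm length, x across: the nearly straight edge is at x = +28 mm, the curved edge bulges to x = -28 mm. It is stiff and can be gripped from above across its 56 mm width at the middle.
- sprig_mould: Loose white plaster sprig mould, a rectangular block 62 (x) x 51 (y) mm, 20 mm high with a small relief to 24 mm on top, about 85 g. Origin: centre of the underside, z up. Grip it from above across the 51 mm (fingers closing along y). Half a turn makes no difference. (Similar moulds far away at the table's back end are not meant.)
- star_tile: Loose small glazed tile, a flat eight-pointed star 63 mm from point to opposite point, about 50 mm between opposite notches, 9 mm thick, about 50 g. Origin: centre of the underside, z up; points lie along x, y and the diagonals, so every eighth of a turn looks the same. It can be gripped from above across two opposite points. (A similar tile far away at the table's back end is not meant.)
- rib_mark (a point): Point on the top face (z = 6 mm) of the fixed plywood rib board (66 x 130 x 6 mm, lying on the table, dark flush D-shaped outline 44 x 110 mm in its middle): the middle of the outline's straight edge. The point's x axis points across the outline to its curved edge, y along its length, z up; the outline's and the board's centre is 22 mm along +x from this point. The rib lies right when its axes agree with these and its straight edge is here.
- kidney_mark (a point): Point on the top face (z = 6 mm) of the fixed plywood kidney board (78 x 122 x 6 mm, dark flush kidney outline 56 x 100 mm in its middle): the middle of the outline's nearly straight edge. The point's x axis points away from the outline's curved edge, y along its length, z up; the outline's and the board's centre is 28 mm along -x from this point. The kidney lies right when its axes agree with these and its straight edge is here.
- mould_board: Fixed plywood board 88 (x) x 78 (y) x 6 mm lying on the table, with a dark flush rectangle 62 (x) x 51 (y) mm in its middle, the outline of the sprig mould. Origin: centre of the board's underside (on the table); z up.
- star_board: Fixed plywood board 88 x 88 x 6 mm lying on the table, with a dark flush eight-pointed star 63 mm across in its middle, the outline of the star tile. Origin: centre of the board's underside (on the table); z up; the star's points lie along x, y and the diagonals.
- guide_strip: Loose long flat wooden guide strip 22 (x) x 300 (y) x 10 mm, a bystander lying across the middle of the work; do not move it. Origin: centre of the underside.
- slip_brush: Loose slip brush with a reddish handle, 11 (x) x 194 (y) x 12 mm, a bystander lying across the middle of the work; do not move it. Origin: centre of the underside.

How it is judged:
By the outcome, as a careful person would: the job done as asked, in the order asked, and still so for the second after the job is handed in, with the robot touching nothing.
It also fails if it takes over 90 s, if anything falls off the work surface, if the arm or the gripper's body presses on something with over 40 N, if the wrist force passes 120 N, or if a joint passes its speed limit or range.

ROBOT

A 6-joint arm with a two-finger parallel gripper is mounted at the origin on the work surface; the furniture and walls round the work are solid. World frame = base frame: x ahead of the robot, y to its left, z up, the work surface at z = 0. Lengths are in mm, angles in degrees, forces in N, time in s.
With the tool pointing down it reaches from about 350 to 850 mm from the base axis. Payload 8.1 kg.
Tool frame: the origin (TCP) lies at the centre of the arm's flange, where the gripper is bolted on; the fingertips stand 173 mm ahead of it and the grasp point (between the pads) lies 155 mm ahead of it; z points along the fingers, y is the line along which they close (so a half turn about z gives the same grasp; the last joint's range is limited). The gripper opens to 85 mm and grips with 20 to 120 N. Pads are 22 mm wide; open, the fingers measure 114 mm over their backs; the gripper's body (76 mm by 85 mm) begins 54 mm behind the grasp point. The pads swing forward as they close: fully open they stand 13 mm farther back than shut.
Start: joints at [-76.57, 7.471, 85.268, -0, 87.261, -4.893], TCP at [188.646, -569.578, 404.692] pointing down, gripper open.
Joint ranges: [-169.43, 169.43], [-51.17, 129.36], [1.28, 143.12], [-76.62, 256.62], [0, 156.53], [-152.29, 152.29]. Speed limits (degrees/s): [136.94, 136.94, 159.86, 180, 180, 180].

INTERFACE

Orientations are given as [roll, pitch, yaw] about the fixed x, y, z axes, in that order (R = Rz(yaw) Ry(pitch) Rx(roll)).
In Python, from bench import * gives the robot as it stands.
- The arm moves only by the shell command python3 -m jog 'ROWS' [FORCE]. ROWS is text: rows parted by semicolons, each of 7 numbers parted by spaces: the shift along the tool's x, y, z scaled (see below), then the turn, a rotation vector about the tool's x, y, z scaled (see below), then the closure, from -1 (fully open) to 1 (shut). In form: tx ty tz wx wy wz hand; .... A call has 1 to 5 rows; each row shifts and turns the commanded pose from where the row before left it, along the tool's axes as they then stand; what a row does not reach is not made up. The controller multiplies each number of a shift by 0.1 m and each number of a turn by 60 degrees. A row lasts 1/8 s, in which the tool goes at most 62.5 mm and 10.7 degrees, less where a joint would pass 70% of its speed; a pose out of reach is approached as far as the arm can. A call with a number of a shift or a turn outside -1 to 1 is refused whole. A call with a gripper value outside its range is refused whole. The fingers move at their own pace and stop on an object; FORCE is the grip in N (left out, the last holds). Time passes only in rows, so rows that do not move let the fingers close. It gives the time, the measured TCP pose, the force, the opening and the grip force at its end, in the units of the state.
- sense(): the state, without advancing time (a new reading comes with each control period).
- snapshot(name): name is "scene" or "top" or "wrist"; returns a dict with "img" (480x640x3 uint8, red, green, blue), "fx", "fy", "cx", "cy" (pixels), "extrinsics" (4x4, takes a point from camera to world coordinates). Camera axes: x right, y down, z forward; pixel columns grow to the right and rows downward; lengths in mm; the calibration is good to about 2 mm. The wrist camera is an equidistant fisheye: a pixel r from the principal point sees the ray r / f radians off the axis. A picture is of the moment at which its call begins. There is no depth.
- hand_in(): hands the job in; it is judged then, once.
The state is a dict: "time": time; "joint_pos": joint angles; "qd": joint speeds; "joint_efforts": joint torques, N m; "tool_pos": TCP position; "tcp_rot": TCP orientation; "ft_force": force on the tool from outside, world axes, zero at the start; "wrist_torque": the same for the moment, N m; "finger_gap": finger opening in mm; "grip_force": force on a finger pad.
Only numpy, scipy, OpenCV 4.12 (cv2) and the standard library are available. Lean on these libraries where they do the work, as an engineer would, in place of code of your own. Each camera call takes 0.05 s, during which the arm holds its last target. There are 200 camera calls.

## Working session

There is one attempt and no reset: what is moved stays moved. The work goes in short steps, Python scripts to look and compute and a shell command to move; the robot and the scene stay as the last step left them, time stands still between calls to the robot, and variables do not carry over. Pictures are saved under pics/ and viewed, at most 18 in all, crops included, and the job is handed in when it is done.

```bash
ls; mkdir -p pics; python3 - <<'E'
from bench import *
import cv2
for n in ("top","scene"):
    s=snapshot(n); cv2.imwrite(f"pics/{n}0.png",s["img"][:,:,::-1]); print(n,s["fx"],s["fy"],s["cx"],s["cy"],s["extrinsics"])
print(sense())
E
```

```text
pics
top 584.0424814056283 584.0424814056283 321.9462587467803 233.22510734117498 [[-2.10332038e-02 -9.92359450e-01  1.21574365e-01  3.99220869e+02]
 [-9.99385828e-01  2.42779090e-02  2.52695262e-02 -1.42206469e+01]
 [-2.80280245e-02 -1.20968199e-01 -9.92260613e-01  1.33866327e+03]
 [ 0.00000000e+00  0.00000000e+00  0.00000000e+00  1.00000000e+00]]
scene 550.8040425682898 550.8040425682898 313.94659192076205 236.58910983028312 [[-8.29284159e-01 -3.51200528e-01  4.34679160e-01 -7.69470397e+01]
 [-5.58606352e-01  5.42829654e-01 -6.27132291e-01  9.09824525e+02]
 [-1.57075466e-02 -7.62885415e-01 -6.46342879e-01  9.83264022e+02]
 [ 0.00000000e+00  0.00000000e+00  0.00000000e+00  1.00000000e+00]]
{'time': 0.1, 'joint_pos': array([-7.65690365e+01,  7.50892608e+00,  8.53221238e+01, -5.44606537e-04,
        8.72624200e+01, -4.89316144e+00]), 'qd': array([ 0.0114931 , -0.01575597, -0.18466097,  0.08590173,  0.10772509,
        0.05803064]), 'joint_efforts': array([ 1.55023670e-03, -5.70950961e+01, -5.01941729e+01, -1.69631521e-04,
        8.12267623e-03,  2.64243761e-05]), 'tool_pos': array([ 188.60557289, -569.36792271,  403.77722412]), 'tcp_rot': array([-1.79906824e+02, -7.43082777e-03,  1.83241453e+01]), 'ft_force': array([ 0.03204303, -0.12335732, -0.29482138]), 'wrist_torque': array([-0.01379684, -0.02462982,  0.04868172]), 'grip_force': 0.0, 'finger_gap': 85.29660000638872}
```

View pics/top0.png

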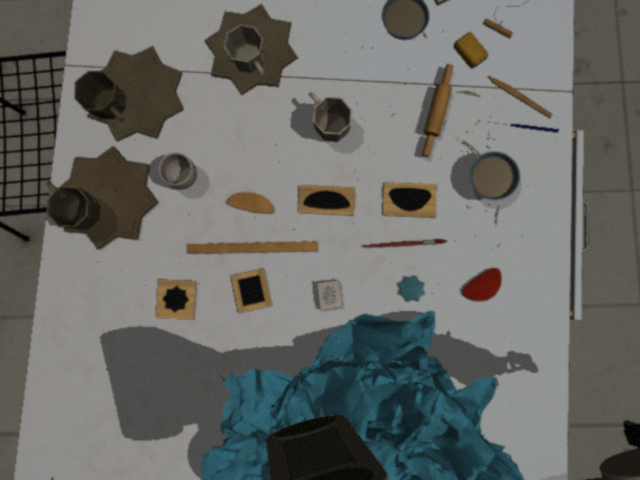

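View pics/scene0.png

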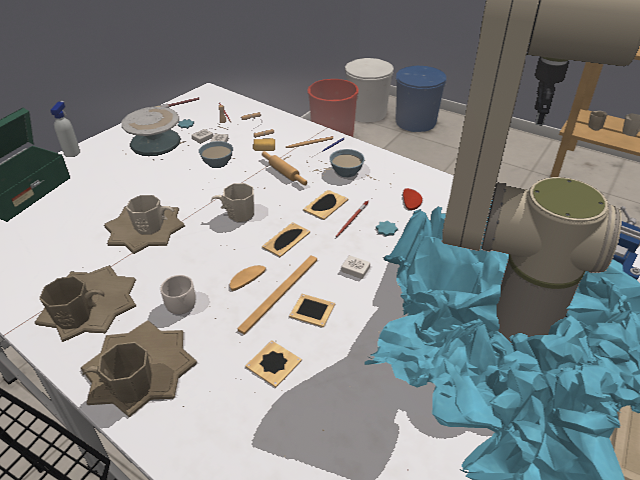

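The top view shows the rib at (250,203), the rib board at (327,199) and the kidney board at (410,199). The mould is at (328,294), its board at (251,290), the star at (411,288), its board at (176,299), and the kidney at (482,285). The strip and brush lie along row 245.

```bash
cat > h.py <<'E'
from bench import *
import numpy as np, cv2
from scipy.spatial.transform import Rotation as R
def ray(s,uv,fish=False):
    d=(np.atleast_2d(uv).astype(float)-[s["cx"],s["cy"]])/[s["fx"],s["fy"]]
    if fish:
        r=np.linalg.norm(d,axis=1,keepdims=True)+1e-12
        d=np.c_[d/r*np.sin(r),np.cos(r)]
    else: d=np.c_[d,np.ones(len(d))]
    E=s["extrinsics"]; return E[:3,3],d@E[:3,:3].T
def onplane(s,uv,z,fish=False):
    o,d=ray(s,uv,fish); return (o+d*((z-o[2])/d[:,2:]))[:,:2]
def proj(s,P,fish=False):
    E=s["extrinsics"]; p=(np.atleast_2d(P)-E[:3,3])@E[:3,:3]
    if fish:
        r=np.linalg.norm(p[:,:2],axis=1,keepdims=True); th=np.arctan2(r,p[:,2:]); d=p[:,:2]/r*th
    else: d=p[:,:2]/p[:,2:]
    return d*[s["fx"],s["fy"]]+[s["cx"],s["cy"]]
def masks(img):
    h=cv2.cvtColor(img,cv2.COLOR_RGB2HSV); H,S,V=[h[:,:,i].astype(int) for i in range(3)]
    return dict(dark=V<60, red=((H<6)|(H>172))&(S>150)&(V>70), wood=(H>8)&(H<25)&(S>80)&(V>90),
                teal=(H>85)&(H<105)&(S>60)&(V>60), white=V>=0)
def outline(m,win):
    x0,y0,x1,y1=win; w=np.zeros(m.shape,np.uint8); w[y0:y1,x0:x1]=m[y0:y1,x0:x1]
    c=max(cv2.findContours(w,cv2.RETR_EXTERNAL,cv2.CHAIN_APPROX_NONE)[0],key=cv2.contourArea)
    return c[:,0,:]
def fit(p):
    """world contour -> rect centre, long-axis angle(deg mod 180), sizes, area centroid offset"""
    p=p.astype(np.float32); (c,(w,h),a)=cv2.minAreaRect(p)
    if w>h: w,h,a=h,w,a+90      # a: direction of short side, long is a+90
    m=cv2.moments(p.reshape(-1,1,2)); g=np.array([m['m10'],m['m01']])/m['m00']
    s=np.array([np.cos(np.radians(a)),np.sin(np.radians(a))])
    return np.array(c),((a+90+90)%180)-90,(w,h),g,(g-c)@s*s
E
python3 - <<'E'
from h import *
np.set_printoptions(precision=1,suppress=True)
s=snapshot("top"); M=masks(s["img"])
for n,k,w,z in [("rib","wood",(215,180,285,222),8),("ribboard","dark",(300,186,353,213),6),("kidboard","dark",(386,184,435,214),6),
 ("kidney","red",(450,260,515,308),9),("star","teal",(390,270,432,306),9),("starb","dark",(160,282,192,314),6),("mouldb","dark",(236,272,268,308),6),
 ("strip","wood",(180,236,325,258),10),("brush","red",(355,235,430,252),12)]:
    print(n,*fit(onplane(s,outline(M[k],w),z)))
g=cv2.cvtColor(s["img"],cv2.COLOR_RGB2HSV)[270:320,305:352]
print(g[24,::3])
t=snapshot("wrist"); cv2.imwrite("pics/w0.png",t["img"][:,:,::-1]); print(t["fx"],t["cx"],t["cy"],t["extrinsics"],sense()["tool_pos"])
E
```

```text
rib [640.3 183.1] 77.177978515625 (42.255428314208984, 109.5038833618164) [638.5 183.3] [-1.8  0.4]
ribboard [640.9   7.6] 88.47976684570312 (39.93841552734375, 104.17768096923828) [639.7   8. ] [-1.3  0. ]
kidboard [ 637.1 -184. ] 88.47111511230469 (51.48823928833008, 94.2934341430664) [ 639.8 -183.9] [ 2.7 -0.1]
kidney [ 432.4 -342.7] -57.98609924316406 (52.0609130859375, 95.23307037353516) [ 434.8 -341.6] [2.2 1.4]
star [ 432.6 -180. ] -46.68276596069336 (52.065185546875, 52.940608978271484) [ 432.1 -179.2] [0.1 0.1]
starb [419.6 358.3] 19.159832000732422 (51.161067962646484, 51.66147232055664) [419.9 358.1] [ 0.1 -0.3]
mouldb [436.  184.6] 11.660425186157227 (48.82235336303711, 58.93989181518555) [435.9 184.5] [ 0.  -0.1]
strip [534.3 180. ] 89.81975555419922 (21.38715171813965, 297.1372985839844) [534.2 180.6] [-0.1  0. ]
brush [ 534.7 -167.8] -86.57548379898071 (4.553787708282471, 75.00822448730469) [ 534.6 -167.2] [-0.1 -0. ]
[[ 10   5 147]
 [ 30   7 146]
 [ 45   4 145]
 [165   6  88]
 [ 23  13  76]
 [ 20  30 129]
 [ 19  29 122]
 [ 20  29 107]
 [ 15  32 112]
 [ 15  26 116]
 [ 19  34 126]
 [ 18  28 135]
 [ 30   7 110]
 [  0   3 146]
 [ 30   3 147]
 [ 30   3 148]]
371.64829954431775 316.8148939039588 240.18834275012512 [[   0.3   -0.9   -0.2  251.1]
 [  -0.9   -0.3   -0.1 -547.5]
 [  -0.     0.3   -1.   373.3]
 [   0.     0.     0.     1. ]] [ 188.6 -569.4  404.1]
```

View pics/w0.png

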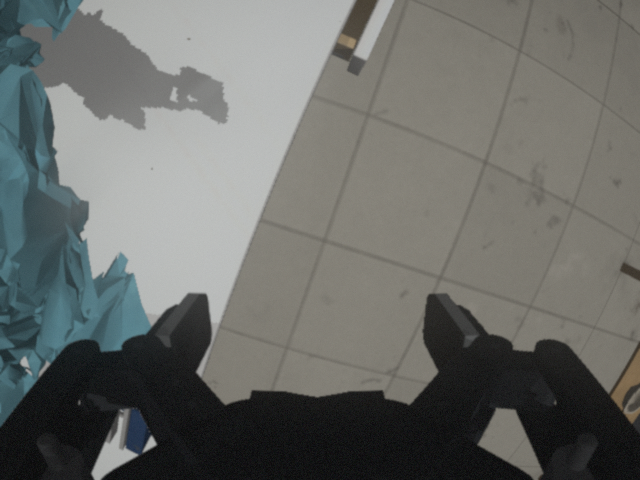

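The wrist view shows only table edge and floor so far; the fingers frame the bottom (x 210–430, y > 290). Moving to a viewing pose for the rib and its board.

```bash
cat >> h.py <<'E'
def go(x,y,z,yaw):
    s=sense(); p=s["tool_pos"]; r=R.from_euler('xyz',s["tcp_rot"],degrees=True); T=R.from_euler('xyz',[180,0,yaw],degrees=True)
    w=(r.inv()*T).as_rotvec(degrees=True)/60; d=T.inv().apply(np.array([x,y,z])-p)/100
    print("t",round(s["time"],2),"at",p.round(1),"rot",s["tcp_rot"].round(2),"gap",round(s["finger_gap"],1),"\nturn",w.round(3),"then shift",d.round(3))
E
python3 -c "
from h import *
go(560,0,400,77)"
```

```text
t 0.2 at [ 188.6 -569.4  404.1] rot [-1.7994e+02 -1.0000e-02  1.8320e+01] gap 85.8 
turn [-0.001 -0.001 -0.978] then shift [6.384 2.338 0.041]
```

```bash
J="python3 -m jog"
$J '0 0 0 0 0 -.163 -1;0 0 0 0 0 -.163 -1;0 0 0 0 0 -.163 -1;0 0 0 0 0 -.163 -1;0 0 0 0 0 -.163 -1'
$J '0 0 0 0 0 -.163 -1;.5 .18 0 0 0 0 -1;.5 .18 0 0 0 0 -1;.5 .18 0 0 0 0 -1;.5 .18 0 0 0 0 -1'
$J '.5 .18 0 0 0 0 -1;.5 .18 0 0 0 0 -1;.5 .18 0 0 0 0 -1;.5 .18 0 0 0 0 -1;.5 .18 0 0 0 0 -1'
$J '.5 .18 0 0 0 0 -1;.5 .18 0 0 0 0 -1;.4 .18 0 0 0 0 -1;0 0 0 0 0 0 -1;0 0 0 0 0 0 -1'
python3 - <<'E'
from h import *
s=snapshot("wrist"); cv2.imwrite("pics/w1.png",s["img"][:,:,::-1])
for n,p in dict(rib=(640,183,8),ribb=(641,8,6)).items(): print(n,proj(s,p,True))
go(560,0,400,77)
E
```

```text
time: 0.82
tool_pos: [188.6, -569.5, 404.4]
tcp_rot: [-180.0, -0.0, 67.5]
ft_force: [0.2, 0.2, -0.9]
finger_gap: 85.5
grip_force: 0.0
time: 1.45
tool_pos: [304.4, -389.4, 404.5]
tcp_rot: [180.0, -0.0, 77.0]
ft_force: [0.5, -0.6, 0.2]
finger_gap: 85.8
grip_force: 0.0
time: 2.08
tool_pos: [448.3, -165.9, 404.8]
tcp_rot: [180.0, 0.0, 77.0]
ft_force: [1.6, -1.7, -1.3]
finger_gap: 85.3
grip_force: 0.0
time: 2.7
tool_pos: [531.6, -43.4, 404.3]
tcp_rot: [-179.9, 0.0, 77.0]
ft_force: [-0.2, -0.4, -0.5]
finger_gap: 85.3
grip_force: 0.0
rib [[371.37655549 -23.93391154]]
ribb [[412.53126241 137.13962674]]
t 2.75 at [531.4 -43.9 404.5] rot [-1.7997e+02  2.0000e-02  7.6980e+01] gap 85.6 
turn [-0.001  0.    -0.   ] then shift [0.492 0.18  0.045]
```

View pics/w1.png

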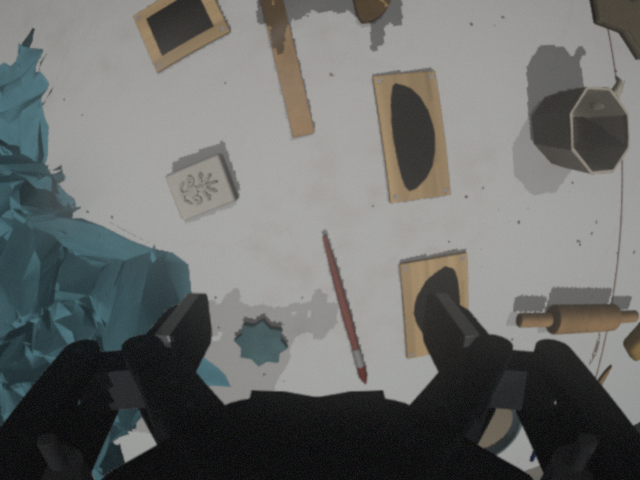

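The rib board shows at (413,140), the kidney board at (434,305) behind a finger, the mould at (203,187), the mould board at (180,25) and the star at (262,340). The rib is just above the frame, so I move forward.

```bash
J="python3 -m jog"
$J '.5 .1 0 0 0 0 -1;.5 .1 0 0 0 0 -1;.3 0 0 0 0 0 -1;0 0 0 0 0 0 -1;0 0 0 0 0 0 -1' | head -2
python3 - <<'E'
from h import *
np.set_printoptions(precision=1,suppress=True)
s=snapshot("wrist"); cv2.imwrite("pics/w2.png",s["img"][:,:,::-1]); M=masks(s["img"])
for n,k,p,r in [("rib","wood",(640,183,8),65),("ribb","dark",(641,8,6),None),("mould","white",(430,60,20),None)]:
    c=proj(s,p,True)[0]; print(n,c)
h=cv2.cvtColor(s["img"],cv2.COLOR_RGB2HSV)
for p in [(640,183,8),(641,8,6),(641,40+30,6),(570,8,0)]:
    u,v=proj(s,p,True)[0].astype(int); print(p,h[v,u])
E
```

```text
time: 3.38
tool_pos: [580.3, 77.6, 404.7]
rib [352.2  93.3]
ribb [388.  260.4]
mould [181.5 261.2]
(640, 183, 8) [ 16  91 132]
(641, 8, 6) [25 27 57]
(641, 70, 6) [ 17  81 148]
(570, 8, 0) [ 30   5 166]
```

View pics/w2.png

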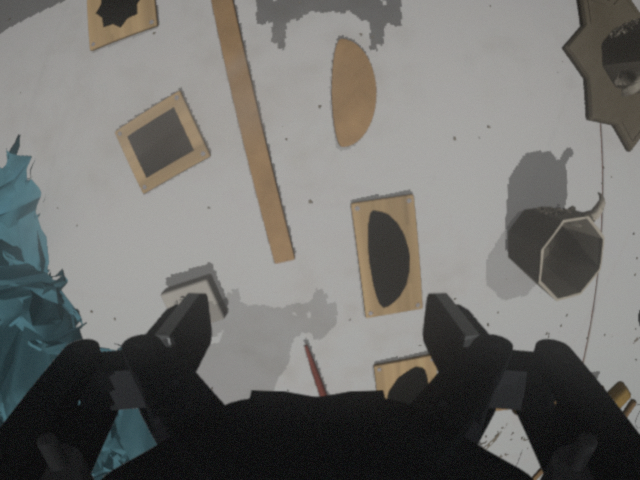

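Clear view: rib at (353,93), its outline at (389,258), mould-board outline at (161,143), mould at (190,290) partly hidden.

```bash
cat >> h.py <<'E'
def meas(s,n,p,z,k,r,fish=True,dbg=None):
    """segment around predicted world point p; k=(kind,thr)"""
    h=cv2.cvtColor(cv2.GaussianBlur(s["img"],(3,3),0),cv2.COLOR_RGB2HSV).astype(int)
    m={"dark":h[:,:,2]<k[1],"sat":h[:,:,1]>k[1]}[k[0]]
    u,v=proj(s,(*p,z),fish)[0].astype(int)
    c=outline(m,(max(u-r,0),max(v-r,0),u+r,v+r)); f=fit(onplane(s,c,z,fish)); print(n,*f,"px",c.mean(0)); return f,c
E
python3 - <<'E'
from h import *
np.set_printoptions(precision=1,suppress=True)
s=snapshot("wrist")
meas(s,"rib",(640,183),4,("sat",55),60)
meas(s,"ribb",(641,8),6,("dark",85),52)
meas(s,"mouldb",(436,185),6,("dark",92),45)
E
```

```text
rib [642.4 185.1] 76.82792663574219 (42.54432678222656, 108.66390991210938) [640.6 185.5] [-1.8  0.4] px [350.4  92. ]
ribb [642.    8.7] 81.41030883789062 (41.95050048828125, 105.762451171875) [640.9   9.4] [-1.2  0.2] px [386.2 256.9]
mouldb [436.7 185.9] 11.494807243347168 (48.751399993896484, 59.3734016418457) [436.9 185.8] [ 0.  -0.1] px [160.  142.7]
```

```bash
cat >> h.py <<'E'
def fit(p):
    """moment orientation: long axis angle, extents centre along those axes"""
    p=p.astype(np.float32); m=cv2.moments(p.reshape(-1,1,2)); g=np.array([m['m10'],m['m01']])/m['m00']
    a=np.degrees(.5*np.arctan2(2*m['mu11'],m['mu20']-m['mu02'])); t=np.radians(a)
    A=np.array([[np.cos(t),np.sin(t)],[-np.sin(t),np.cos(t)]]); q=p@A.T; lo,hi=q.min(0),q.max(0)
    c=(lo+hi)/2@A; (rc,rs,ra)=cv2.minAreaRect(p)
    return "c",c,"long",round(a,1),"LxW",hi-lo,"g-c",g-c,"rect",np.array(rc),np.array(rs),round(ra,1)
E
python3 - <<'E'
from h import *
np.set_printoptions(precision=1,suppress=True)
s=snapshot("wrist")
meas(s,"rib",(640,183),4,("sat",55),60)
meas(s,"ribb",(641,8),6,("dark",85),52)
meas(s,"board",(641,8),6,("sat",50),78)
s=snapshot("top"); M=masks(s["img"])
for n,k,w,z in [("rib","wood",(215,180,285,222),4),("ribboard","dark",(300,186,353,213),6),("bd","wood",(290,178,360,222),6),("kidboard","dark",(386,184,435,214),6),("bd","wood",(375,175,442,222),6),
 ("kidney","red",(450,260,515,308),4.5)]: print("TOP",n,*fit(onplane(s,outline(M[k],w),z)))
go(642,185,400,77)
E
```

```text
rib c [642.4 184.8] long 77.4 LxW [109.6  42.8] g-c [-1.8  0.7] rect [642.4 184.7] [109.7  42.5] 76.8 px [350.4  92. ]
ribb c [642.6   9. ] long 85.6 LxW [107.   41.9] g-c [-1.7  0.3] rect [642.    8.3] [106.7  42. ] 81.5 px [386.1 256.9]
board c [642.2  10.1] long 85.9 LxW [129.2  65. ] g-c [-0.  0.] rect [642.2  10.1] [129.2  64.9] 85.9 px [387.6 254.4]
TOP rib c [629.5 188.2] long 77.4 LxW [51.6 18. ] g-c [-1.4  1.6] rect [629.5 188.2] [51.6 17.9] 77.2
TOP ribboard c [638.7  -4.4] long 79.1 LxW [78.9 42. ] g-c [0.8 2.1] rect [640.6  -5.1] [74.2 39.9] 88.5
TOP bd c [639.3 -13.5] long -83.7 LxW [92.1 76.2] g-c [  0.2 -10.5] rect [639.1 -13.5] [84.9 64.6] 85.8
TOP kidboard c [ 637.2 -183.5] long 85.7 LxW [94.4 51.8] g-c [ 2.7 -0.4] rect [ 637.1 -184. ] [94.3 51.5] 88.5
TOP bd c [ 636.2 -182.6] long 86.6 LxW [120.5  76.7] g-c [ 0.1 -0.1] rect [ 636.2 -182.5] [119.7  77. ] 87.5
TOP kidney c [ 432.6 -343.9] long -57.8 LxW [95.6 52.2] g-c [2.3 1.5] rect [ 433.  -344.4] [52.2 95.4] 35.1
t 3.58 at [580.4  77.6 404.9] rot [180.    0.   76.9] gap 85.4 
turn [ 0.  0. -0.] then shift [1.2 0.4 0. ]
```

```bash
J="python3 -m jog"
$J '.5 .1 0 0 0 0 -1;.5 .2 0 0 0 0 -1;.2 .1 .5 0 0 0 -1;0 0 .5 0 0 0 -1;0 0 0 0 0 0 -1' | head -2
python3 - <<'E'
from h import *
np.set_printoptions(precision=1,suppress=True)
s=snapshot("wrist"); q=sense(); cv2.imwrite("pics/w3.png",s["img"][:,:,::-1]); r=R.from_euler('xyz',q["tcp_rot"],degrees=True)
for d in (155,160,165,173):
  for x in (11,-11): print(d,x,proj(s,r.apply([[x,-43,d],[x,-57,d]])+q["tool_pos"],True).ravel())
meas(s,"rib",(642,185),4,("sat",55),95)
go(642.4,184.8,185,77.4)
E
```

```text
time: 4.2
tool_pos: [644.5, 185.9, 298.7]
155 11 [204.1 300.  169.4 298.5]
155 -11 [210.9 350.9 177.8 348.6]
160 11 [207.8 294.6 174.  293.4]
160 -11 [214.  344.5 181.8 342.4]
165 11 [211.3 289.6 178.4 288.5]
165 -11 [217.  338.4 185.6 336.5]
173 11 [216.5 282.1 184.9 281.3]
173 -11 [221.5 329.2 191.3 327.7]
rib c [641.6 184. ] long 77.4 LxW [110.5  43.5] g-c [-1.6  0.3] rect [641.6 184.1] [110.5  43.4] 78.1 px [314. 233.]
t 4.25 at [645.7 186.  302.8] rot [-179.7    0.1   77. ] gap 85.2 
turn [-0.  0. -0.] then shift [-0.  -0.   1.2]
```

View pics/w3.png

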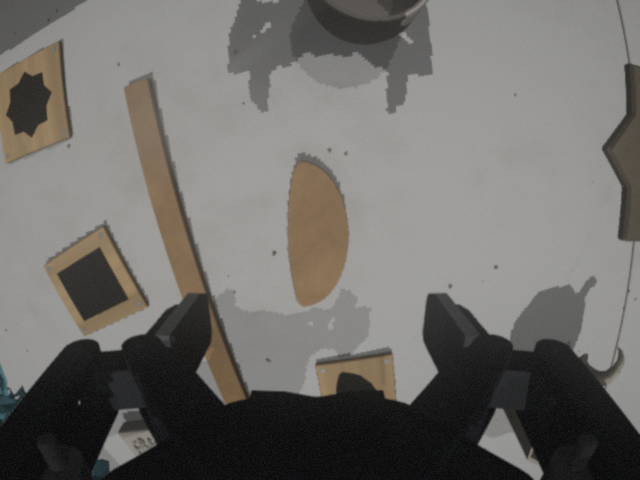

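The rib sits at (318,232), well between the fingers. The open tips at (207,294) mean they stand 160 mm ahead of the TCP when open. So I'll grip at TCP z ≈ 173.

```bash
J="python3 -m jog"
$J '0 -.04 .5 0 0 0 -1;0 0 .5 0 0 0 -1;0 0 .2 0 0 0 -1;0 0 0 0 0 0 -1;0 0 0 0 0 0 -1' | head -4
python3 -c "
from h import *
go(642,184.4,173,77.4)"
```

```text
time: 4.88
tool_pos: [644.3, 187.9, 188.3]
tcp_rot: [179.7, -0.1, 77.0]
ft_force: [0.2, 0.4, 0.2]
t 4.88 at [644.3 187.9 188.3] rot [ 1.7975e+02 -1.2000e-01  7.6990e+01] gap 85.2 
turn [ 0.004 -0.002 -0.007] then shift [-0.039 -0.014  0.153]
```

```bash
J="python3 -m jog"
$J '-.04 -.015 .15 0 0 -.007 -1;0 0 0 0 0 0 -1;0 0 0 0 0 0 0.3;0 0 0 0 0 0 .5;0 0 0 0 0 0 1' 30
$J '0 0 0 0 0 0 1;0 0 0 0 0 0 1;0 0 0 0 0 0 1' 30
python3 -c "
from h import *
go(642,9.5,240,85.8)"
```

```text
time: 5.5
tool_pos: [641.1, 184.5, 171.7]
tcp_rot: [179.9, -0.1, 77.4]
ft_force: [-1.3, 0.9, 11.5]
finger_gap: 41.9
grip_force: 37.0
time: 5.88
tool_pos: [641.1, 184.5, 171.8]
tcp_rot: [179.9, -0.1, 77.4]
ft_force: [-1.9, -0.9, 8.1]
finger_gap: 42.4
grip_force: 34.7
t 5.88 at [641.1 184.5 171.8] rot [ 1.7986e+02 -7.0000e-02  7.7430e+01] gap 42.4 
turn [ 0.002 -0.001 -0.139] then shift [-1.745  0.137 -0.682]
```

```bash
J="python3 -m jog"
$J '0 0 -.34 0 0 0 1;0 0 -.34 0 0 -.139 1;-.45 .03 0 0 0 0 1;-.45 .04 0 0 0 0 1;-.45 .04 0 0 0 0 1' |head -2
$J '-.4 .03 0 0 0 0 1;0 0 0 0 0 0 1;0 0 0 0 0 0 1;0 0 0 0 0 0 1' 
python3 - <<'E'
from h import *
np.set_printoptions(precision=1,suppress=True)
go(642,9.5,179,85.8)
s=snapshot("wrist"); cv2.imwrite("pics/w4.png",s["img"][:,:,::-1])
E
```

```text
time: 6.5
tool_pos: [641.2, 47.6, 238.2]
time: 7.0
tool_pos: [641.3, 9.8, 237.8]
tcp_rot: [180.0, -0.0, 85.8]
ft_force: [-0.1, 0.4, 0.5]
finger_gap: 42.0
grip_force: 30.8
t 7.0 at [641.3   9.8 237.8] rot [180.   -0.   85.8] gap 42.0 
turn [ 0. -0.  0.] then shift [-0.   0.   0.6]
```

View pics/w4.png

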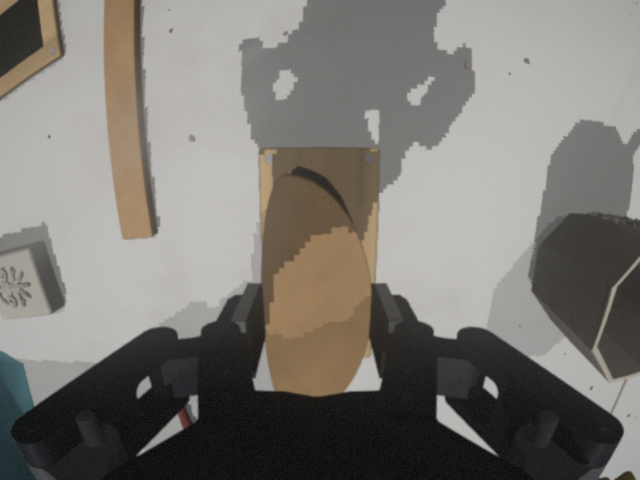

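The rib is held squarely (262–370 px) over its board (top edge at row 150). Lowering it.

```bash
J="python3 -m jog"
$J '.01 .01 .3 0 0 0 1;0 0 .2 0 0 0 1;0 0 .09 0 0 0 1;0 0 0 0 0 0 1;0 0 0 0 0 0 1' 20
$J '0 0 0 0 0 0 -.2;0 0 0 0 0 0 -1;0 0 0 0 0 0 -1;0 0 -.4 0 0 0 -1;0 0 -.4 0 0 0 -1'
$J '-.3 0 -.4 0 0 0 -1;-.3 0 -.4 0 0 0 -1;-.2 0 -.2 0 0 0 -1;0 0 0 0 0 0 -1;0 0 0 0 0 0 -1' |head -2
python3 - <<'E'
from h import *
np.set_printoptions(precision=1,suppress=True)
s=snapshot("wrist"); cv2.imwrite("pics/w5.png",s["img"][:,:,::-1])
meas(s,"board",(641,8),6,("sat",50),95)
t=snapshot("top"); cv2.imwrite("pics/t5.png",cv2.resize(t["img"][160:230,280:450,::-1],None,fx=4,fy=4))
E
```

```text
time: 7.68
tool_pos: [642.5, 9.7, 178.9]
tcp_rot: [180.0, -0.0, 85.8]
ft_force: [0.1, -0.1, -0.3]
finger_gap: 42.3
grip_force: 30.6
time: 8.3
tool_pos: [641.9, 9.5, 258.9]
tcp_rot: [-179.9, -0.0, 85.8]
ft_force: [0.6, -0.1, 1.1]
finger_gap: 85.8
grip_force: 0.0
time: 8.93
tool_pos: [636.0, -69.6, 356.4]
board c [642.7   9.5] long 85.8 LxW [128.9  65. ] g-c [-0.1 -0.2] rect [642.7   9.5] [128.9  65. ] 85.7 px [318.7 129.3]
```

View pics/w5.png

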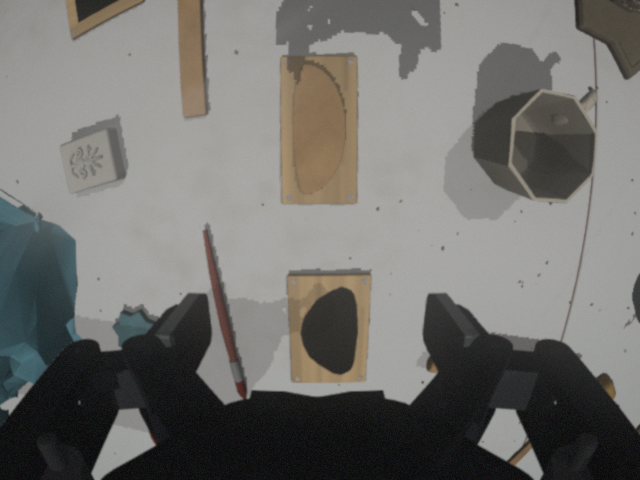

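The rib now covers its outline: rib x 293–346 on board x 281–357, no dark showing. The kidney outline is at (330,330) and the mould at (93,160). Next, a view over the kidney.

```bash
python3 - <<'E'
from h import *
np.set_printoptions(precision=1,suppress=True)
s=snapshot("wrist")
meas(s,"kboard",(637,-183),6,("sat",50),75)
meas(s,"kout",(637,-183),6,("dark",75),45)
go(432,-343,340,122)
E
```

```text
kboard c [ 638.2 -181.7] long 86.3 LxW [121.7  77.1] g-c [0.  0.2] rect [ 638.3 -181.7] [121.5  77. ] 86.1 px [328.7 327. ]
kout c [ 638.4 -182.7] long 86.4 LxW [95.2 53.1] g-c [ 2.8 -0.1] rect [ 638.2 -183.1] [95.3 52.9] 88.2 px [333.3 331. ]
t 9.07 at [636.  -69.2 356.4] rot [-179.8   -0.    85.8] gap 85.6 
turn [-0.  -0.  -0.6] then shift [-1.2 -3.2  0.2]
```

```bash
J="python3 -m jog"
$J '0 0 0 0 0 -.151 -1;0 0 0 0 0 -.151 -1;0 0 0 0 0 -.151 -1;0 0 0 0 0 -.151 -1;-.18 -.45 0 0 0 0 -1' |head -2
$J '-.18 -.5 0 0 0 0 -1;-.18 -.5 0 0 0 0 -1;-.18 -.5 0 0 0 0 -1;-.18 -.5 0 0 0 0 -1;-.18 -.5 0.1 0 0 0 -1' |head -2
$J '-.1 -.25 .1 0 0 0 -1;0 0 0 0 0 0 -1;0 0 0 0 0 0 -1' | head -2
python3 - <<'E'
from h import *
np.set_printoptions(precision=2,suppress=True)
s=snapshot("wrist"); cv2.imwrite("pics/w6.png",s["img"][:,:,::-1])
meas(s,"kid",(432,-343),4.5,("sat",110),80)
go(432,-343,300,122)
E
```

```text
time: 9.7
tool_pos: [608.4, -106.9, 357.2]
time: 10.32
tool_pos: [442.8, -318.8, 348.6]
time: 10.7
tool_pos: [428.1, -339.1, 338.3]
kid c [ 434.23 -343.68] long -56.7 LxW [96.52 52.5 ] g-c [2.44 1.53] rect [ 434.22 -343.67] [52.47 96.52] 33.2 px [323.67 229.86]
t 10.75 at [ 428.4 -339.   338.6] rot [179.98  -0.02 122.07] gap 85.2 
turn [ 0. -0.  0.] then shift [-0.05  0.01  0.39]
```

View pics/w6.png

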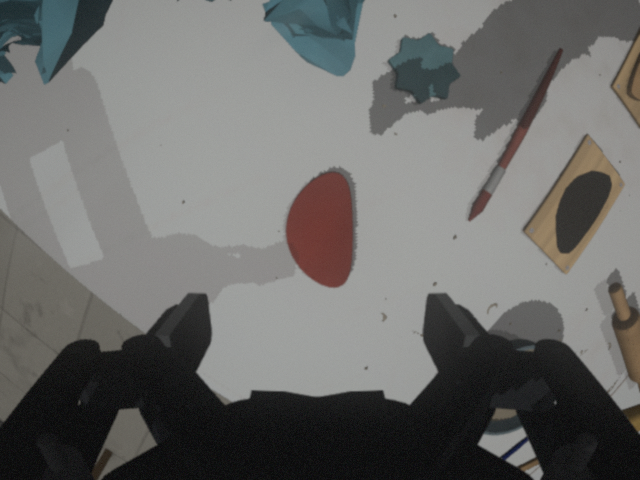

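The kidney is at (323,230), straight edge to the right, with clear space all round; the star tile is at (424,68). Descending.

```bash
J="python3 -m jog"
$J '-.07 .025 .4 0 0 -.021 -1;0 0 .5 0 0 0 -1;0 0 .5 0 0 0 -1;0 0 0 0 0 0 -1;0 0 0 0 0 0 -1' | head -4
python3 -c "
from h import *
go(434.2,-343.7,172.5,123.3)"
```

```text
time: 11.38
tool_pos: [434.6, -344.5, 200.7]
tcp_rot: [180.0, 0.1, 123.3]
ft_force: [0.9, -0.5, 0.0]
t 11.38 at [ 434.6 -344.5  200.7] rot [1.7997e+02 1.2000e-01 1.2333e+02] gap 85.3 
turn [0.001 0.002 0.001] then shift [0.009 0.001 0.282]
```

```bash
J="python3 -m jog"
$J '.01 0 .28 0 0 0 -1;0 0 0 0 0 0 -1;0 0 0 0 0 0 0;0 0 0 0 0 0 .5;0 0 0 0 0 0 1' 30
$J '0 0 0 0 0 0 1;0 0 0 0 0 0 1;0 0 -.3 0 0 0 1;0 0 -.5 0 0 0 1;0 0 0 0 0 0 1' 30
python3 -c "
from h import *
go(638.4,-182.3,250,86.3)"
```

```text
time: 12.0
tool_pos: [433.8, -344.4, 173.2]
tcp_rot: [179.9, 0.2, 123.3]
ft_force: [-1.7, 2.0, 9.5]
finger_gap: 53.1
grip_force: 30.2
time: 12.62
tool_pos: [434.8, -345.5, 257.0]
tcp_rot: [179.9, 0.6, 123.3]
ft_force: [0.9, -0.3, -0.3]
finger_gap: 53.1
grip_force: 31.3
t 12.62 at [ 434.8 -345.5  257. ] rot [179.86   0.59 123.26] gap 53.1 
turn [0.005 0.009 0.616] then shift [1.76  1.927 0.07 ]
```

```bash
J="python3 -m jog"
$J '0 0 0 0 0 .154 1;0 0 0 0 0 .154 1;0 0 0 0 0 .154 1;0 0 0 0 0 .154 1;.35 .385 0 0 0 0 1' |head -2
$J '.35 .385 0 0 0 0 1;.35 .385 0 0 0 0 1;.35 .385 0 0 0 0 1;.36 .385 0 0 0 0 1;0 0 0 0 0 0 1' |head -2
$J '0 0 0 0 0 0 1;0 0 0 0 0 0 1'
python3 -c "
from h import *
go(638.4,-182.4,179,86.3)"
```

```text
time: 13.25
tool_pos: [472.3, -312.7, 250.5]
time: 13.88
tool_pos: [638.4, -177.4, 250.2]
time: 14.12
tool_pos: [635.5, -181.3, 250.4]
tcp_rot: [-180.0, 0.0, 86.2]
ft_force: [0.4, -0.1, -1.0]
finger_gap: 52.9
grip_force: 31.3
t 14.12 at [ 635.5 -181.3  250.4] rot [-179.96    0.     86.24] gap 52.9 
turn [-0.001  0.    -0.001] then shift [-0.009  0.029  0.714]
```

```bash
J="python3 -m jog"
$J '-.01 .03 .4 0 0 0 1;0 0 .25 0 0 0 1;0 0 .06 0 0 0 1;0 0 0 0 0 0 1;0 0 0 0 0 0 1' 20
python3 -c "
from h import *
go(638.4,-182.4,178.8,86.3)"
```

```text
time: 14.75
tool_pos: [639.1, -182.4, 180.4]
tcp_rot: [180.0, 0.0, 86.2]
ft_force: [0.1, 0.6, -0.4]
finger_gap: 53.0
grip_force: 31.3
t 14.75 at [ 639.1 -182.4  180.4] rot [1.7996e+02 1.0000e-02 8.6250e+01] gap 53.0 
turn [ 0.001  0.    -0.001] then shift [-0.001 -0.007  0.016]
```

```bash
J="python3 -m jog"
$J '0 -.007 .014 0 0 0 1;0 0 0 0 0 0 -.2;0 0 0 0 0 0 -1;0 0 0 0 0 0 -1;0 0 -.5 0 0 0 -1'
$J '0 0 -.5 0 0 0 -1;-.3 0 -.5 0 0 0 -1;-.3 0 -.2 0 0 0 -1;0 0 0 0 0 0 -1;0 0 0 0 0 0 -1' |head -2
python3 - <<'E'
from h import *
np.set_printoptions(precision=2,suppress=True)
s=snapshot("wrist"); t=snapshot("top")
m=onplane(t,[328,294],20)[0]; print("mould",m)
c=proj(s,(638,-182,10),True)[0].astype(int); print(c)
i=s["img"][max(c[1]-100,0):c[1]+100,c[0]-110:c[0]+110,::-1]; j=t["img"][175:225,290:445,::-1]
a=cv2.resize(i,(660,600*i.shape[0]//200)); cv2.imwrite("pics/k7.png",a[:600])
meas(s,"kboard",(637,-183),6,("sat",50),105); meas(s,"kid",(637,-183),13,("sat",130),105)
go(m[0],m[1]-20,360,86.3)
E
```

```text
time: 15.38
tool_pos: [635.9, -180.6, 222.7]
tcp_rot: [-179.4, -0.2, 86.3]
ft_force: [0.8, -0.1, 0.4]
finger_gap: 85.2
grip_force: 0.0
time: 16.0
tool_pos: [634.4, -241.0, 346.9]
mould [422.96   8.66]
[316 152]
kboard c [ 638.36 -182.27] long 85.9 LxW [121.27  77.35] g-c [ 0.15 -0.23] rect [ 638.53 -182.2 ] [121.08  77.07] 86.2 px [317.57 152.34]
kid c [ 639.1  -186.33] long 85.3 LxW [82.38 51.53] g-c [ 2.51 -0.05] rect [ 638.99 -186.57] [82.29 51.22] 86.7 px [324.58 154.47]
t 16.1 at [ 634.4 -240.4  346.2] rot [-179.84   -0.08   86.35] gap 85.4 
turn [-0. -0.  0.] then shift [ 2.15 -2.26 -0.14]
```

View pics/k7.png

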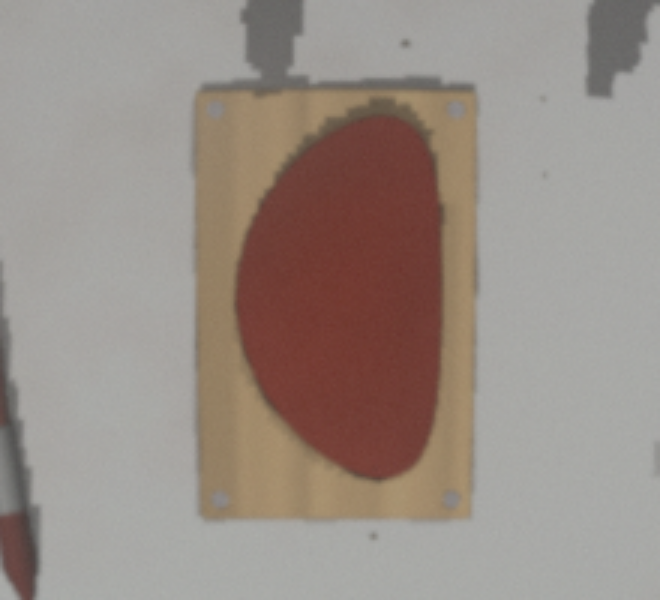

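The kidney is on its board (x 236–442 on board x 197–475; rows 113–480 on 90–520), perhaps 2 mm too far up. I'll measure it with a proper colour mask.

```bash
python3 - <<'E'
from h import *
np.set_printoptions(precision=2,suppress=True)
s=snapshot("wrist"); h=cv2.cvtColor(s["img"],cv2.COLOR_RGB2HSV).astype(int)
red=((h[:,:,0]<6)|(h[:,:,0]>172))&(h[:,:,1]>100)
c=outline(red,(240,60,400,260)); print("E",s["extrinsics"][:3,3])
for z in (10,15): print(z,*fit(onplane(s,c,z,True)))
E
```

```text
E [ 639.24 -174.05  315.76]
10 c [ 639.39 -180.4 ] long 86.1 LxW [98.92 54.22] g-c [ 2.94 -0.09] rect [ 639.25 -180.54] [98.85 54.06] 86.8
15 c [ 639.39 -180.3 ] long 86.1 LxW [97.3  53.33] g-c [ 2.9  -0.09] rect [ 639.25 -180.44] [97.24 53.17] 86.8
```

About 2 mm off along its length. It's cheap to mend now, so I regrasp and shift.

```bash
J="python3 -m jog"
$J '.3 .03 .4 0 0 0 -1;.3 .03 .4 0 0 0 -1;0 0 .4 0 0 0 -1;0 0 .2 0 0 0 -1;0 0 0 0 0 0 -1' 30 | head -2
$J '0 0 0 0 0 0 -1;0 0 0 0 0 0 -1' |head -2
python3 -c "
from h import *
go(639.3,-180.3,179,86.3)"
```

```text
time: 16.77
tool_pos: [643.6, -181.5, 206.1]
time: 17.02
tool_pos: [645.5, -182.6, 210.7]
t 17.02 at [ 645.5 -182.6  210.7] rot [1.798e+02 6.000e-02 8.628e+01] gap 85.4 
turn [ 0.003  0.001 -0.   ] then shift [ 0.019 -0.063  0.317]
```

```bash
J="python3 -m jog"
$J '.02 -.05 .31 0 0 0 -1;0 0 0 0 0 0 -1;0 0 0 0 0 0 0;0 0 0 0 0 0 .5;0 0 0 0 0 0 1' 25
$J '0 0 0 0 0 0 1;0 0 0 0 0 0 1'
python3 -c "
from h import *
go(638.4,-182.3,184,86.3)"
```

```text
time: 17.65
tool_pos: [640.7, -180.1, 179.6]
tcp_rot: [179.8, 0.1, 86.3]
ft_force: [-0.7, -0.0, 6.7]
finger_gap: 53.2
grip_force: 26.3
time: 17.9
tool_pos: [640.7, -180.1, 179.6]
tcp_rot: [179.8, 0.1, 86.3]
ft_force: [-1.4, 1.0, 6.7]
finger_gap: 53.1
grip_force: 26.3
t 17.9 at [ 640.7 -180.1  179.6] rot [1.7981e+02 6.0000e-02 8.6310e+01] gap 53.1 
turn [0.003 0.001 0.   ] then shift [-0.024 -0.022 -0.044]
```

```bash
J="python3 -m jog"
$J '0 0 -.06 0 0 0 1;-.022 -.022 0 0 0 0 1;0 0 0 0 0 0 1;0 0 .055 0 0 0 1;0 0 0 0 0 0 1'
python3 -c "
from h import *
go(638.4,-182.3,179.6,86.3)"
```

```text
time: 18.52
tool_pos: [637.7, -181.9, 179.0]
tcp_rot: [179.9, 0.0, 86.3]
ft_force: [-4.0, 0.3, 10.0]
finger_gap: 53.3
grip_force: 31.1
t 18.52 at [ 637.7 -181.9  179. ] rot [1.7994e+02 2.0000e-02 8.6300e+01] gap 53.3 
turn [0.001 0.    0.   ] then shift [-0.003  0.007 -0.006]
```

Good; release, raise, and check.

```bash
J="python3 -m jog"
$J '0 0 0 0 0 0 -.2;0 0 0 0 0 0 -1;0 0 0 0 0 0 -1;0 0 -.5 0 0 0 -1;0 0 -.5 0 0 0 -1' | head -2
$J '-.3 0 -.5 0 0 0 -1;-.3 0 -.2 0 0 0 -1;0 0 0 0 0 0 -1;0 0 0 0 0 0 -1' |head -2
python3 - <<'E'
from h import *
np.set_printoptions(precision=2,suppress=True)
s=snapshot("wrist"); h=cv2.cvtColor(s["img"],cv2.COLOR_RGB2HSV).astype(int)
red=((h[:,:,0]<6)|(h[:,:,0]>172))&(h[:,:,1]>100)
print("kid",*fit(onplane(s,outline(red,(240,60,400,260)),15,True)))
meas(s,"kboard",(637,-183),6,("sat",50),105)
go(423,9,340,11.5); go(423,-10,340,86.3)
E
```

```text
time: 19.15
tool_pos: [636.8, -181.5, 277.3]
time: 19.65
tool_pos: [633.2, -241.2, 346.3]
kid c [ 638.09 -182.03] long 86.2 LxW [97.28 54.09] g-c [ 3.01 -0.23] rect [ 637.98 -182.17] [97.25 53.93] 86.8
kboard c [ 638.44 -182.23] long 86.2 LxW [121.16  76.92] g-c [0.01 0.07] rect [ 638.39 -182.26] [121.08  76.92] 86.3 px [319.08 152.27]
t 19.7 at [ 633.2 -240.7  345.7] rot [-179.84   -0.09   86.32] gap 85.0 
turn [-0.    0.    1.25] then shift [-1.56 -2.87  0.06]
t 19.7 at [ 633.2 -240.7  345.7] rot [-179.84   -0.09   86.32] gap 85.0 
turn [-0. -0.  0.] then shift [ 2.17 -2.25  0.06]
```

Kidney is within 0.5 mm now. On to the mould.

```bash
J="python3 -m jog"
$J '0 0 0 0 0 .156 -1;0 0 0 0 0 .156 -1;0 0 0 0 0 .156 -1;0 0 0 0 0 .156 -1;0 0 0 0 0 .156 -1' |head -2
$J '0 0 0 0 0 .156 -1;0 0 0 0 0 .156 -1;0 0 0 0 0 .156 -1;-.27 -.48 0 0 0 0 -1;-.27 -.48 0 0 0 0 -1' |head -2
$J '-.26 -.48 0 0 0 0 -1;-.26 -.48 0 0 0 0 -1;-.26 -.48 0 0 0 0 -1;-.25 -.47 0 0 0 0 -1;0 0 0 0 0 0 -1' |head -2
$J '0 0 0 0 0 0 -1'
python3 - <<'E'
from h import *
np.set_printoptions(precision=2,suppress=True)
s=snapshot("wrist"); cv2.imwrite("pics/w8.png",s["img"][:,:,::-1])
print(proj(s,(423,9,20),True),s["extrinsics"][:3,3])
E
```

```text
time: 20.32
tool_pos: [633.3, -240.2, 345.7]
time: 20.95
tool_pos: [560.4, -156.3, 345.1]
time: 21.58
tool_pos: [420.4, 11.5, 346.0]
time: 21.7
tool_pos: [422.6, 9.2, 347.1]
tcp_rot: [-180.0, 0.0, 11.5]
ft_force: [-0.8, -0.2, -0.3]
finger_gap: 85.5
grip_force: 0.0
[[318.78 223.57]] [487.01  23.56 316.53]
```

View pics/w8.png

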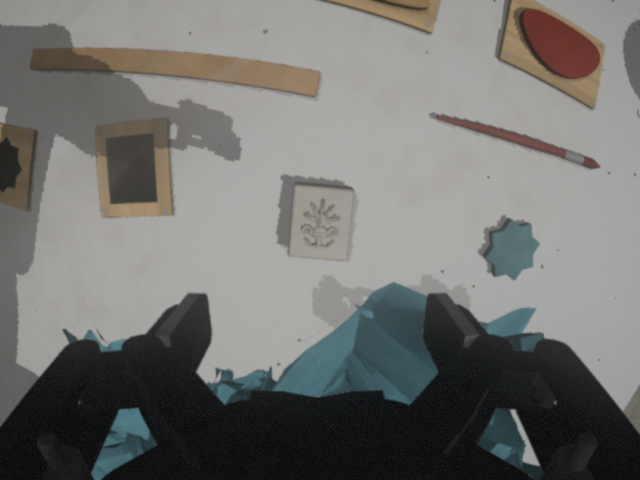

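The mould is at (321,222), its board outline at (132,168) and the star at (511,248). Draped paper rises near (395,285), so I check its height against the top camera and measure the mould.

```bash
python3 - <<'E'
from h import *
np.set_printoptions(precision=1,suppress=True)
s=snapshot("wrist"); t=snapshot("top"); T=masks(t["img"])["teal"]
for uv in [(393,284),(425,300),(345,320)]:
  for z in range(0,161,20):
    p=onplane(s,uv,z,True)[0]; q=proj(t,(*p,z))[0]; print(uv,z,p,q,T[int(q[1]),int(q[0])],end=";")
  print()
h=cv2.cvtColor(cv2.GaussianBlur(s["img"],(5,5),0),cv2.COLOR_RGB2HSV).astype(int)
print(h[222,262:385:6,1],h[222,262:385:6,2]); print(h[165:285:6,322,1],h[165:285:6,322,2])
r=onplane(s,[(293,183),(354,187),(348,261),(289,256)],20,True); print(r,r.mean(0))
meas(s,"mouldb",(436.7,185.5),6,("dark",92),50)
meas(s,"star",(432,-180),9,("sat",70),45)
E
```

```text
(393, 284) 0 [376.6 -71.5] [364.  313.9] False;(393, 284) 20 [383.6 -65.5] [361.6 311. ] False;(393, 284) 40 [390.6 -59.6] [359.1 307.9] False;(393, 284) 60 [397.6 -53.6] [356.6 304.8] False;(393, 284) 80 [404.6 -47.6] [354.  301.6] False;(393, 284) 100 [411.6 -41.7] [351.3 298.2] False;(393, 284) 120 [418.6 -35.7] [348.6 294.8] False;(393, 284) 140 [425.6 -29.7] [345.7 291.3] False;(393, 284) 160 [432.6 -23.8] [342.8 287.6] False;
(425, 300) 0 [ 366.2 -107.3] [379.9 318.2] True;(425, 300) 20 [373.9 -99.1] [376.7 315.1] False;(425, 300) 40 [381.5 -90.8] [373.5 311.8] False;(425, 300) 60 [389.2 -82.6] [370.1 308.4] False;(425, 300) 80 [396.8 -74.4] [366.6 305. ] False;(425, 300) 100 [404.5 -66.1] [363.1 301.4] False;(425, 300) 120 [412.1 -57.9] [359.4 297.7] False;(425, 300) 140 [419.8 -49.7] [355.6 293.9] False;(425, 300) 160 [427.4 -41.5] [351.7 290. ] False;
(345, 320) 0 [332.  -35.7] [348.7 334.2] True;(345, 320) 20 [341.8 -32. ] [347.1 330.2] True;(345, 320) 40 [351.6 -28.3] [345.4 326.1] True;(345, 320) 60 [361.4 -24.6] [343.7 321.9] False;(345, 320) 80 [371.2 -20.9] [341.9 317.
[... 389 characters left out ...]
19 18 19 20 20 19  5  4  4  6] [171 171 155 105 145 157 116 135 134 149 144 153 149 152 154 160 166 171
 171 160]
[[452.   35.4]
 [458.5 -13.3]
 [396.6 -22. ]
 [391.2  27.4]] [424.6   6.9]
mouldb c [438.1 186.2] long 12.2 LxW [62.5 53.1] g-c [0.1 0.2] rect [437.6 186.5] [62.4 53. ] 11.1 px [131.1 168.1]Traceback (most recent call last):
  File "<stdin>", line 12, in <module>
  File "h.py", line 43, in meas
    c=outline(m,(max(u-r,0),max(v-r,0),u+r,v+r)); f=fit(onplane(s,c,z,fish)); print(n,*f,"px",c.mean(0)); return f,c
  File "h.py", line 25, in outline
    c=max(cv2.findContours(w,cv2.RETR_EXTERNAL,cv2.CHAIN_APPROX_NONE)[0],key=cv2.contourArea)
ValueError: max() iterable argument is empty
```

```bash
python3 - <<'E'
from h import *
np.set_printoptions(precision=2,suppress=True)
s=snapshot("wrist")
h=cv2.cvtColor(cv2.GaussianBlur(s["img"],(5,5),0),cv2.COLOR_RGB2HSV).astype(int)
c=outline(h[:,:,1]>13,(265,160,380,275)); print(*fit(onplane(s,c,20,True)))
c=outline((h[:,:,1]>60)&(h[:,:,0]>80),(460,195,560,300)); print("star",*fit(onplane(s,c,9,True)))
go(424.4,7,200,7.7)
E
```

```text
c [424.31   8.22] long 5.4 LxW [61.69 50.41] g-c [-0.23 -0.17] rect [424.34   8.46] [61.64 49.95] 6.6Traceback (most recent call last):
  File "<stdin>", line 6, in <module>
  File "h.py", line 25, in outline
    c=max(cv2.findContours(w,cv2.RETR_EXTERNAL,cv2.CHAIN_APPROX_NONE)[0],key=cv2.contourArea)
ValueError: max() iterable argument is empty
```

```bash
J="python3 -m jog"
$J '0 0 .5 0 0 .08 -1;.02 0 .5 0 0 0 -1;0 0 .3 0 0 0 -1;0 0 0 0 0 0 -1;0 0 0 0 0 0 -1' 40 | head -4
python3 -c "
from h import *
go(424.4,7.9,177,6.7)"
```

```text
time: 22.52
tool_pos: [425.6, 8.5, 219.0]
tcp_rot: [180.0, -0.1, 6.6]
ft_force: [0.5, 0.8, 0.7]
t 22.52 at [425.6   8.5 219. ] rot [ 1.7999e+02 -6.0000e-02  6.5900e+00] gap 85.6 
turn [ 0.    -0.001 -0.002] then shift [-0.012  0.004  0.42 ]
```

```bash
J="python3 -m jog"
$J '-.01 0 .42 0 0 0 -1;0 0 0 0 0 0 -1;0 0 0 0 0 0 0;0 0 0 0 0 0 .5;0 0 0 0 0 0 1' 40
$J '0 0 0 0 0 0 1;0 0 0 0 0 0 1'
python3 -c "
from h import *
go(437.3,186.2,240,11.6)"
```

```text
time: 23.15
tool_pos: [425.0, 8.6, 178.0]
tcp_rot: [180.0, -0.2, 6.6]
ft_force: [-2.5, -0.1, 6.8]
finger_gap: 49.9
grip_force: 41.2
time: 23.4
tool_pos: [425.0, 8.6, 178.0]
tcp_rot: [180.0, -0.2, 6.6]
ft_force: [-1.5, 0.6, 8.0]
finger_gap: 49.9
grip_force: 41.2
t 23.4 at [425.    8.6 178. ] rot [179.96  -0.2    6.62] gap 49.9 
turn [ 0.001 -0.003 -0.083] then shift [ 0.477 -1.715 -0.62 ]
```

```bash
J="python3 -m jog"
$J '0 0 -.3 0 0 0 1;0 0 -.3 0 0 -.083 1;.12 -.43 0 0 0 0 1;.12 -.43 0 0 0 0 1;.12 -.43 0 0 0 0 1' |head -2
$J '.12 -.43 0 0 0 0 1;0 0 0 0 0 0 1;0 0 0 0 0 0 1;0 0 0 0 0 0 1'
python3 - <<'E'
from h import *
np.set_printoptions(precision=2,suppress=True)
s=snapshot("wrist")
meas(s,"board",(437,186),6,("sat",50),130); cv2.imwrite("pics/w9.png",s["img"][:,:,::-1])
go(437.7,186.2,184,11.6)
E
```

```text
time: 24.02
tool_pos: [433.5, 143.7, 237.4]
time: 24.52
tool_pos: [436.2, 186.0, 236.1]
tcp_rot: [180.0, -0.0, 11.5]
ft_force: [-0.4, -0.1, -0.3]
finger_gap: 50.0
grip_force: 42.7
board c [453.65 189.26] long -81.9 LxW [79.88 58.5 ] g-c [14.41  1.91] rect [451.57 189.05] [59.01 77.13] 11.6 px [327.81 215.01]
t 24.57 at [436.3 186.  236. ] rot [179.99  -0.01  11.53] gap 49.7 
turn [ 0. -0. -0.] then shift [0.01 0.   0.52]
```

View pics/w9.png

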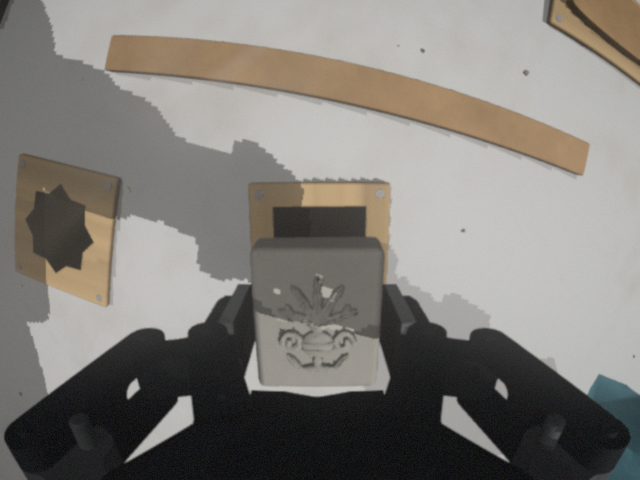

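The mould is held straight above its board (outline top edge at row 207, columns 273–365); the star board is at (68,228). Lowering.

```bash
J="python3 -m jog"
$J '.01 0 .3 0 0 0 1;0 0 .2 0 0 0 1;0 0 .01 0 0 0 1;0 0 0 0 0 0 1;0 0 0 0 0 0 1'
python3 - <<'E'
from h import *
np.set_printoptions(precision=2,suppress=True)
go(437.7,186.2,183.8,11.6)
s=snapshot("wrist")
h=cv2.cvtColor(cv2.GaussianBlur(s["img"],(3,3),0),cv2.COLOR_RGB2HSV).astype(int)
print(h[150:300:6,320,1],h[150:300:6,320,2])
E
```

```text
time: 25.2
tool_pos: [437.4, 186.9, 185.4]
tcp_rot: [-180.0, -0.0, 11.6]
ft_force: [-0.6, 0.2, -0.5]
finger_gap: 49.6
grip_force: 44.3
t 25.2 at [437.4 186.9 185.4] rot [-180.     -0.05   11.58] gap 49.6 
turn [-0. -0. -0.] then shift [0.   0.01 0.02]
[ 7  5  5  5  8  7  7 10 46 76 75 76 80 79 34 23 22 19 21 23 21 19 23 22
 20] [196 196 195 193 193 192 188 126 105 118 119 117 118 113  52  79  80 107
 109 110 123 146  87 103 102]
```

```bash
J="python3 -m jog"
$J '0 .006 .016 0 0 0 1;0 0 0 0 0 0 -.2;0 0 0 0 0 0 -1;0 0 0 0 0 0 -1;0 0 -.5 0 0 0 -1' | head -4
$J '0 0 -.5 0 0 0 -1;-.1 0 -.5 0 0 0 -1;0 0 0 0 0 0 -1;0 0 0 0 0 0 -1' |head -2
python3 - <<'E'
from h import *
np.set_printoptions(precision=2,suppress=True)
s=snapshot("wrist"); cv2.imwrite("pics/w10.png",s["img"][:,:,::-1])
meas(s,"board",(437,186),6,("sat",50),90)
meas(s,"sout",(420,358),6,("dark",92),60)
print(proj(s,[(437,186,26),(420,358,6)],True))
go(432,-180,360,11.6)
E
```

```text
time: 25.88
tool_pos: [435.0, 185.8, 229.7]
tcp_rot: [180.0, 0.5, 11.6]
ft_force: [0.4, 0.2, 0.1]
time: 26.38
tool_pos: [427.4, 184.5, 333.0]
board c [437.36 186.15] long 11.2 LxW [87.35 77.53] g-c [-0.02  0.08] rect [437.35 186.2 ] [86.81 77.17] 11.6 px [318.8 210.3]
sout c [422.08 359.62] long -13.6 LxW [61.65 58.73] g-c [-0.72  0.26] rect [421.82 359.46] [55.36 57.9 ] 63.5 px [123.46 193.08]
[[319.18 217.58]
 [124.03 195.39]]
t 26.43 at [427.1 184.4 332. ] rot [179.99   0.09  11.6 ] gap 85.5 
turn [0. 0. 0.] then shift [-0.69  3.58 -0.28]
```

View pics/w10.png

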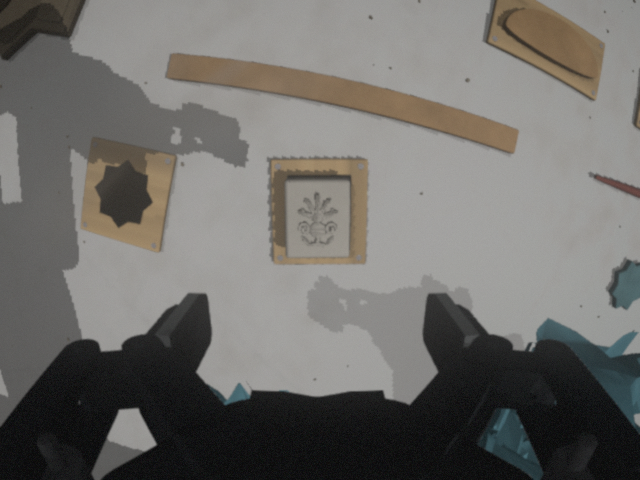

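The mould sits centred on its board (x 285–352, rows 178–258 on board 268–367, 157–263). The star board is at (124,195). Moving to view the star tile.

```bash
python3 - <<'E'
from h import *
np.set_printoptions(precision=2,suppress=True)
s=snapshot("wrist"); meas(s,"sboard",(421,359),6,("sat",50),75)
E
J="python3 -m jog"
$J '-.05 .46 0 0 0 0 -1;-.09 .46 0 0 0 0 -1;-.09 .46 0 0 0 0 -1;-.09 .46 0 0 0 0 -1;-.09 .46 0 0 0 0 -1' |head -2
$J '-.09 .46 0 0 0 0 -1;-.09 .46 0 0 0 0 -1;-.09 .36 0 0 0 0 -1;0 0 0 0 0 0 -1;0 0 0 0 0 0 -1' |head -2
python3 - <<'E'
from h import *
np.set_printoptions(precision=2,suppress=True)
s=snapshot("wrist"); cv2.imwrite("pics/w11.png",s["img"][:,:,::-1])
c=proj(s,(432,-180,9),True)[0].astype(int); print(c)
h=cv2.cvtColor(cv2.GaussianBlur(s["img"],(3,3),0),cv2.COLOR_RGB2HSV).astype(int); print(h[c[1],c[0]])
f,c=meas(s,"star",(432,-180),9,("sat",60),50)
w=onplane(s,c,9,True); d=w-f[1]; r=np.hypot(*d.T); a=np.arctan2(d[:,1],d[:,0]); k=np.degrees(np.angle(np.sum(r**8*np.exp(8j*a))))/8; print("star yaw mod45",k,r.max(),r.min())
go(*f[1],300,k)
E
```

```text
sboard c [420.94 358.8 ] long -61.4 LxW [118.38 116.55] g-c [-0.21 -0.49] rect [421.14 358.7 ] [88.11 87.1 ] 86.5 px [126.11 190.96]
time: 27.1
tool_pos: [432.9, -50.5, 331.5]
time: 27.72
tool_pos: [432.5, -179.4, 331.9]
[319 225]
[ 93  59 116]
star c [ 431.5  -201.41] long 51.9 LxW [5.17 4.94] g-c [-1.95  0.17] rect [ 431.6  -200.83] [6.68 1.63] 12.6 px [345.06 231.18]
star yaw mod45 10.09448519850718 3.5745207754749218 0.796343070440766
t 27.77 at [ 432.7 -179.   332.1] rot [-179.9     0.08   11.62] gap 85.4 
turn [-0.    0.    0.03] then shift [-0.05  0.22  0.32]
```

View pics/w11.png

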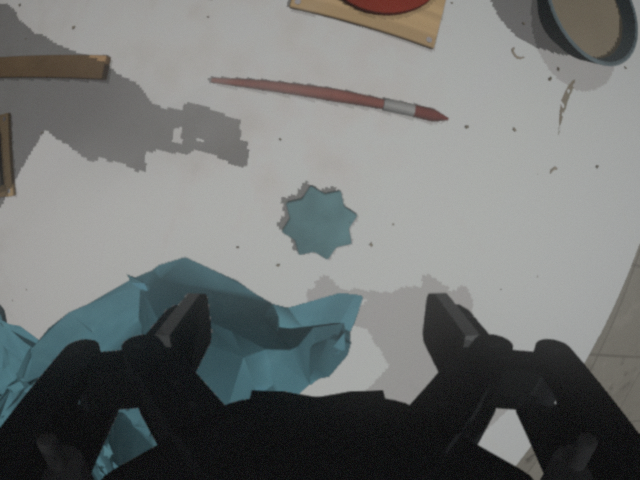

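The star tile is at (320,221); the paper's tip at (360,298) is clear of it. Re-measuring with a teal mask.

```bash
python3 - <<'E'
from h import *
np.set_printoptions(precision=2,suppress=True)
s=snapshot("wrist")
h=cv2.cvtColor(cv2.GaussianBlur(s["img"],(3,3),0),cv2.COLOR_RGB2HSV).astype(int)
for thr in (35,45):
  c=outline((h[:,:,0]>80)&(h[:,:,0]<105)&(h[:,:,1]>thr)&(h[:,:,2]>95),(265,170,375,265)); w=onplane(s,c,9,True)
  f=fit(w); m=np.array(cv2.minEnclosingCircle(w.astype(np.float32))[0]); g=f[1]+f[7]
  d=w-g; r=np.hypot(*d.T); a=np.arctan2(d[:,1],d[:,0]); k=np.degrees(np.angle(np.sum(r**8*np.exp(8j*a))))/8
  print("g",g,"circle",m,"yaw",k,r.max(),r.min())
go(*g,200,k)
E
```

```text
g [ 434.1  -178.77] circle [ 434.22 -178.75] yaw -20.780289479703303 29.962901261263312 23.617735211462573
g [ 434.13 -178.8 ] circle [ 434.13 -178.77] yaw -20.77860536345849 29.429513942042774 22.90696039324774
t 27.82 at [ 432.8 -178.9  332.4] rot [-179.93    0.05   11.66] gap 85.4 
turn [-0.    0.    0.54] then shift [ 0.01 -0.01  1.32]
```

```bash
J="python3 -m jog"
$J '.01 0 .5 0 0 -.105 -1;0 0 .5 0 0 -.104 -1;0 0 .25 0 0 0 -1;0 0 0 0 0 0 -1;0 0 0 0 0 0 -1' 25 | head -4
$J '0 0 0 0 0 0 -1' |head -1
python3 -c "
from h import *
go(434.1,-178.8,171,24.2)"
```

```text
time: 28.45
tool_pos: [434.6, -179.4, 209.5]
tcp_rot: [179.9, -0.1, 24.2]
ft_force: [0.1, -0.5, 0.6]
time: 28.58
t 28.57 at [ 434.8 -179.9  210.1] rot [ 1.7985e+02 -1.1000e-01  2.4170e+01] gap 85.2 
turn [ 0.002 -0.002 -0.001] then shift [-0.002 -0.013  0.391]
```

```bash
J="python3 -m jog"
$J '0 -.01 .39 0 0 0 -1;0 0 0 0 0 0 -1;0 0 0 0 0 0 -.5;0 0 0 0 0 0 .3;0 0 0 0 0 0 .5' 25 | head -2
$J '0 0 0 0 0 0 1;0 0 0 0 0 0 1;0 0 0 0 0 0 1'
python3 -c "
from h import *
go(421.4,359,250,41.5)"
```

```text
time: 29.2
tool_pos: [434.3, -179.2, 171.4]
time: 29.58
tool_pos: [434.3, -179.2, 171.4]
tcp_rot: [179.9, -0.1, 24.1]
ft_force: [-4.0, 2.3, 6.3]
finger_gap: 59.1
grip_force: 25.2
t 29.57 at [ 434.3 -179.2  171.4] rot [ 1.7989e+02 -8.0000e-02  2.4150e+01] gap 59.1 
turn [ 0.002 -0.001 -0.289] then shift [ 3.47  -4.116 -0.786]
```

```bash
J="python3 -m jog"
$J '0 0 -.39 0 0 0 1;0 0 -.39 0 0 -.145 1;0 0 0 0 0 -.144 1;.315 -.374 0 0 0 0 1;.315 -.374 0 0 0 0 1' |head -2
$J '.315 -.374 0 0 0 0 1;.315 -.374 0 0 0 0 1;.315 -.374 0 0 0 0 1;.315 -.374 0 0 0 0 1;.315 -.374 0 0 0 0 1' |head -2
$J '.315 -.374 0 0 0 0 1;.315 -.374 0 0 0 0 1;.315 -.374 0 0 0 0 1;.315 -.374 0 0 0 0 1;0 0 0 0 0 0 1' |head -2
$J '0 0 0 0 0 0 1;0 0 0 0 0 0 1'
python3 - <<'E'
from h import *
np.set_printoptions(precision=2,suppress=True)
go(421.4,359,178,41.5)
s=snapshot("wrist"); cv2.imwrite("pics/w12.png",s["img"][:,:,::-1])
h=cv2.cvtColor(cv2.GaussianBlur(s["img"],(3,3),0),cv2.COLOR_RGB2HSV).astype(int)
c=outline((h[:,:,0]>80)&(h[:,:,0]<105)&(h[:,:,1]>35)&(h[:,:,2]>60),(200,180,440,420)); w=onplane(s,c,sense()["tool_pos"][2]-171+9,True)
f=fit(w); g=f[1]+f[7]; d=w-g; r=np.hypot(*d.T); a=np.arctan2(d[:,1],d[:,0]); k=np.degrees(np.angle(np.sum(r**8*np.exp(8j*a))))/8
print("g",g,"yaw",k,r.max(),r.min())
E
```

```text
time: 30.2
tool_pos: [431.5, -80.5, 249.1]
time: 30.82
tool_pos: [425.5, 165.2, 249.1]
time: 31.45
tool_pos: [420.4, 362.1, 249.0]
time: 31.7
tool_pos: [420.8, 358.1, 247.6]
tcp_rot: [180.0, -0.0, 41.4]
ft_force: [-0.1, 0.3, -0.4]
finger_gap: 59.3
grip_force: 27.1
t 31.7 at [420.8 358.1 247.6] rot [179.98  -0.01  41.42] gap 59.3 
turn [ 0. -0. -0.] then shift [ 0.01 -0.    0.7 ]
g [420.96 359.26] yaw -3.5185120136430568 30.8677828700441 23.64204193541269
```

View pics/w12.png

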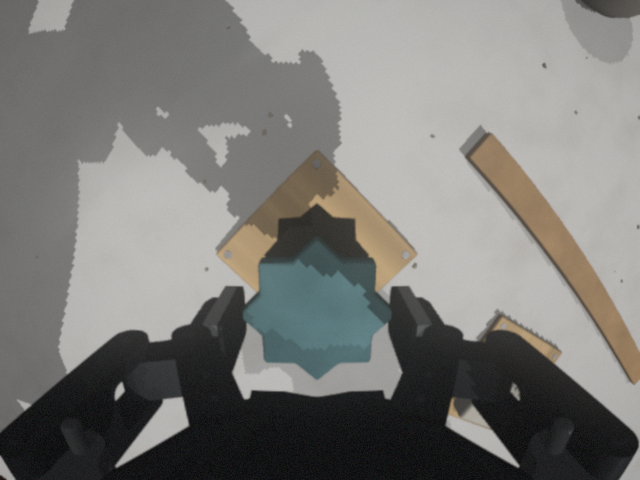

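The star is held square, yaw −3.5° and centred over its board. Lowering straight down.

```bash
J="python3 -m jog"
$J '0 0 .4 0 0 0 1;0 0 .25 0 0 0 1;0 0 .045 0 0 0 1;0 0 0 0 0 0 1;0 0 0 0 0 0 1'
python3 -c "
from h import *
go(420.8,358.1,177.6,41.5)"
```

```text
time: 32.38
tool_pos: [421.1, 359.1, 178.9]
tcp_rot: [180.0, -0.1, 41.5]
ft_force: [-0.2, 0.3, -0.9]
finger_gap: 59.1
grip_force: 30.8
t 32.38 at [421.1 359.1 178.9] rot [ 1.7999e+02 -1.0000e-01  4.1460e+01] gap 59.1 
turn [ 0.    -0.002 -0.001] then shift [-0.008  0.005  0.013]
```

```bash
J="python3 -m jog"
$J '-.005 .003 .013 0 0 0 1;0 0 0 0 0 0 -.2;0 0 0 0 0 0 -1;0 0 0 0 0 0 -1;0 0 -.5 0 0 0 -1' | head -4
$J '0 0 -.5 0 0 0 -1;0 0 -.5 0 0 0 -1;0 0 -.3 0 0 0 -1;0 0 0 0 0 0 -1;0 0 0 0 0 0 -1' |head -2
python3 - <<'E'
from h import *
np.set_printoptions(precision=2,suppress=True)
s=snapshot("wrist")
meas(s,"sboard",(421,359),6,("sat",50),85)
h=cv2.cvtColor(cv2.GaussianBlur(s["img"],(3,3),0),cv2.COLOR_RGB2HSV).astype(int)
u,v=proj(s,(421,359,15),True)[0].astype(int)
c=outline((h[:,:,0]>70)&(h[:,:,0]<110)&(h[:,:,1]>30),(u-60,v-60,u+60,v+60)); w=onplane(s,c,15,True)
f=fit(w); g=f[1]+f[7]; d=w-g; r=np.hypot(*d.T); a=np.arctan2(d[:,1],d[:,0]); k=np.degrees(np.angle(np.sum(r**8*np.exp(8j*a))))/8
print("star",g,"yaw",k,r.max(),r.min())
i=s["img"][:,:,::-1]; t=snapshot("top")["img"][170:330,140:520,::-1]
cv2.imwrite("pics/final.png",np.vstack([cv2.resize(i[max(v-75,0):v+75,u-190:u+190],None,fx=1.8,fy=1.8),cv2.resize(t,None,fx=1.8,fy=1.8)]))
E
```

```text
time: 33.0
tool_pos: [418.2, 356.9, 222.3]
tcp_rot: [-179.9, 0.5, 41.5]
ft_force: [-0.4, 0.7, 0.3]
time: 33.62
tool_pos: [420.1, 358.3, 355.4]
sboard c [421.11 359.97] long 68.8 LxW [107.34 107.35] g-c [-0.04 -0.04] rect [421.05 359.93] [87.18 87.03] 86.3 px [316.94 215.49]
star [420.5  359.69] yaw -3.76878004818807 29.955028613591338 23.470045704801464
```

View pics/final.png

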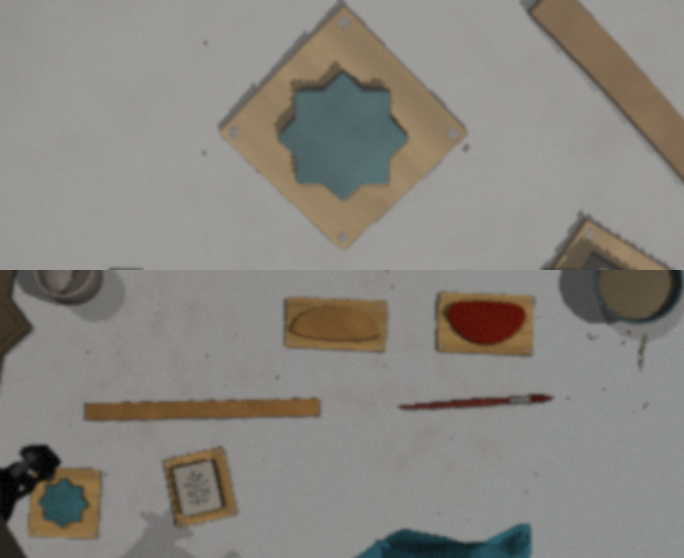

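The star is centred within 1 mm (at (343,133) in its board), and all four pieces lie on their boards with the strip and brush undisturbed. Handing in.

```bash
python3 -c "
from bench import *
print(hand_in())"
```

```text
the job is handed in; nothing more can be done
None
```

The job is handed in: the rib, kidney, mould and star tile all lie on their outlines (kidney and star measured within about 1 mm, rib and mould checked by eye), and the guide strip and slip brush were left alone.

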